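# Load two sample dishes into the spring magazine of a dish feeder

## Robot

A 6-joint arm with a two-finger parallel gripper is mounted at the origin on a cart in front of the work surface, level with it; the furniture and walls round the work are solid. World frame = base frame: x ahead of the robot, y to its left, z up, the work surface at z = 0. Lengths are in m, angles in degrees, forces in N, time in s.
With the tool pointing down it reaches from about 0.3 to 0.75 m from the base axis. Payload 8.5 kg.
Tool frame: the origin (TCP) lies at the very end of the fingers, on their centre line; the grasp point (between the pads) lies 19 mm behind it; z points along the fingers, y is the line along which they close (so a half turn about z gives the same grasp; the last joint's range is limited). The gripper opens to 85 mm and grips with 20 to 120 N. Pads are 22 mm wide; open, the fingers measure 114 mm over their backs; the gripper's body (76 mm by 85 mm) begins 54 mm behind the grasp point. The pads swing forward as they close: fully open they stand 13 mm farther back than shut.
Start: joints at [60.659, 21.807, 74.336, -0, 83.858, -12.336], TCP at [0.161, 0.526, 0.231] pointing down, gripper open.
Joint ranges: [-178.18, 178.18], [-50.72, 133.34], [12.68, 142.11], [-81.47, 261.47], [9.98, 163.14], [-165.26, 165.26]. Speed limits (degrees/s): [136.94, 136.94, 180, 180, 180, 180].

## Interface

Orientations are given as a 3x3 rotation matrix whose columns are the frame's x, y, z axes.
In Python, from rig import env gives the robot as it stands.
- The arm moves only by the tool move_arm, never from a script. Its argument "plan" is a list of rows, each a list of 7 numbers: the turn, a rotation vector about the tool's x, y, z in degrees, then the shift along the tool's x, y, z in cm, then the gripper command: -1 is shut, 1 is fully open, values between are in proportion. In form: [[ax, ay, az, tx, ty, tz, jaw], ...]. A call has 1 to 5 rows; each row is the pose to reach, as a shift and turn from the pose commanded when the call began, along the tool's axes at that moment; what a row does not reach only later rows make up. A row lasts 1/10 s, in which the tool goes at most 50 mm and 8.59 degrees, less where a joint would pass 70% of its speed; a pose out of reach is approached as far as the arm can. A call with a gripper value outside its range is refused whole. The fingers move at their own pace and stop on an object; "squeeze" is the grip in N (left out, the last holds). Time passes only in rows, so rows that repeat a pose let the fingers close. It gives the time, the measured TCP pose, the force, the opening and the grip force at its end, in the units of the state.
- env.observe(): the state, without advancing time (a new reading comes with each control period).
- env.get_image(name): name is "scene" or "top"; returns a dict with "color" (480x640x3 uint8, red, green, blue), "fov_y" (degrees; the focal length in pixels is half the picture's height over the tangent of half this angle, whatever the lens; pixels are square), "cx", "cy" (the principal point, pixels), "distortion" ([k1, k2, p1, p2, k3] as OpenCV has them; the pictures are not rectified), "R" (3x3) and "t" (3): a world point X has camera coordinates R X + t. Camera axes: x right, y down, z forward; pixel columns grow to the right and rows downward; lengths in m; the calibration is good to about 2 mm. A picture is of the moment at which its call begins. There is no depth.
- env.close_job(): hands the job in; it is judged then, once.
Trained networks look in a picture, given as the dict that the camera call returned (one of the last four; its "shot" number tells which), for a name from the list of things; names that differ only in an ending like _2 or _b are one class to them, and where a whole thing is asked for, a point or a joint stands for the part that bears it (a point fixed in the world has none). Each returns a list of dicts, best first, with "conf" (0 to 1); they miss things now and then, are a little off and sometimes report something else, mostly with a low value. They report only what shows in the picture. A call takes as long as a camera call. They do not tell look-alikes from the thing itself.
- env.outline_of(target, picture): "mask" (480x640 bool, what is visible of it) and "bbox" ([centre column, centre row, width, height] in pixels, round what is visible of it).
- env.tip_of(target, picture): "pixel" ([column, row] in pixels: a listed point, or the origin of a listed thing).
The state is a dict: "time_s": time; "q": joint angles; "qvel": joint speeds; "joint_efforts": joint torques, N m; "position": TCP position; "tool_rot": TCP orientation; "ft_force": force on the tool from outside, world axes, zero at the start; "wrist_torque": the same for the moment, N m; "grip_width": finger opening in m; "gripper_force": force on a finger pad.
Only numpy, scipy, OpenCV 4.12 (cv2) and the standard library are available. Lean on these libraries where they do the work, as an engineer would, in place of code of your own. Each camera call takes 0.05 s, during which the arm holds its last target. There are 200 camera calls.

## Task

The dish feeder's spring magazine, on the post in the black post holder, is empty and has room for exactly two dishes. Load the red and the brown dish, in either order and one at a time: set it lid up on the magazine's lips, then push it straight down past them until they snap shut over its lid and hold it under the spring. The dishes are thin, so press gently, only as hard as the click needs and never hard against the bottom, and leave everything else on the table where it is.

Things in the scene. Friction and masses are not known exactly. Their poses are not given: they have to be found in the camera images.
- holder: Black post holder, foot 50 mm wide, 50 mm tall, fixed on the table; place and yaw (to 0.5 rad) differ. The spring magazine stands on a post in it, on the same upright axis and with the same yaw. Origin: centre of its underside, z up, thumbscrew at -x. The post is clamped at a different height each time and that is not measured: the magazine's base plate underside is 87 to 107 mm above this origin.
- holder_top (a point): Centre of the holder's top, 50 mm up. Over the base plate's underside (plate 66 x 50 x 8 mm): lips' flat underside 40 mm. Two steel leaves at x = -24 and +24 mm carry two black lips each, 22 degrees either side of x, inner edge 16.9 mm from the axis, steep lead-in flaring to 20 mm at 51 mm. Pushing a dish in takes 5 to 10 N in all; past its lid they snap in and only the spring resists.
- thumbscrew (a point): End of the holder's thumbscrew, 38 mm up, 25 mm from the axis. Over the base plate's underside: four 6 mm guide rods at x = +-18.7, y = +-14.6 mm, tapered tips at 57 mm, 1.3 mm play round a dish, open to +-y for fingers (31 mm gap along x). Orange sprung follower pushes up with 2 N empty, 3.5 N with one dish, 5 N with two. Seat ring at 14.5 mm stops the stack.
- dish_red: Closed dish with red top, lid up: 12 mm tall, body 35.6 mm, lid (upper 7 mm, fixed on) 38.8 mm across, about 30 g. Origin: centre of its underside, z up. Over the base plate's underside its origin is at 41 to 44.5 mm resting on the lips, 28 mm snapped in, 16 mm when the other is snapped in on top. A push over 20 N on magazine or dish cracks it; the fingers' sideways squeeze does no harm.
- dish_brown: The same dish with a brown top; origin and sizes as the red one. The first dish has 13.5 mm of spring travel left below its click; the second only 1.5 mm, then the stack stands on the seat ring and the force rises steeply.
- well_plate: Bystander: white plate with a 4 x 6 grid of coloured wells, 86 x 128 x 19 mm, lying to the right of the dishes. Origin: centre of its underside.
- oil_bottle: Bystander: small brown dropper bottle, 28 mm in diameter, 75 mm tall, behind the dishes. Origin: centre of its underside.
- objective: Bystander: silver microscope objective standing on the table, 28 mm in diameter, 45 mm tall, to the right behind the dishes. Origin: centre of its underside.
Mind the look-alikes: they are no part of the job. Of the things shaped like the dish_red, the red one is meant.

How it is judged (in metres and radians):
On the way:
1. one of the two dishes is under the lips while the other is still away from the magazine ((((z of dish_red in the frame of holder between 0.095 and 0.1365 m and contact force between dish_red and holder above 2.3 N and horizontal distance between dish_red and holder below 0.004 m and angle between dish_red's own z axis and vertical below 0.08 rad) and horizontal distance between dish_brown and holder above 0.05 m) or ((z of dish_brown in the frame of holder between 0.095 and 0.1365 m and contact force between dish_brown and holder above 2.3 N and horizontal distance between dish_brown and holder below 0.004 m and angle between dish_brown's own z axis and vertical below 0.08 rad) and horizontal distance between dish_red and holder above 0.05 m))), for 0.2 s.
At the end, for the whole second after the job is handed in: Both dishes are in the magazine under the lips, one on the other: both origins 95 to 136.5 mm above the holder's origin, held by spring and lips with more than 2.3 N each (a dish lying loose on the lips: about 1 N), within 4 mm of its axis, lid up within 0.08 rad, at rest (z of dish_red in the frame of holder between 0.095 and 0.1365 m and contact force between each of dish_red, dish_brown and holder above 2.3 N and horizontal distance between each of dish_red, dish_brown and holder below 0.004 m and angle between each of dish_red, dish_brown's own z axis and vertical below 0.08 rad and z of dish_brown in the frame of holder between 0.095 and 0.1365 m and linear speed of each of dish_red, dish_brown below 0.02 m/s); the robot touches nothing.
It fails at once if a dish is pressed or jammed with more than 20 N against the magazine or against the other dish (contact force between any of dish_red, dish_brown and holder above 20 N or contact force between dish_red and dish_brown above 20 N).
It fails at once if a bystander (well plate, oil bottle, objective) is shifted by more than 15 mm (distance of any of well_plate, oil_bottle, objective from where it was at the start of the episode above 0.015 m).
It also fails if it takes over 69 s, if anything falls off the work surface, if the arm or the gripper's body presses on something with over 40 N, if the wrist force passes 120 N, or if a joint passes its speed limit or range.

## Working session

There is one attempt and no reset: what is moved stays moved. The work goes in short steps, Python scripts to look and compute and a tool call to move; the robot and the scene stay as the last step left them, time stands still between calls to the robot, and variables do not carry over. Pictures are saved under pics/ and viewed, at most 10 in all, crops included, and the job is handed in when it is done.

Besides the shell and the picture viewer there is one more tool, called after "Request:" as name(argument=value, ...), one argument or row to a line, values as JSON. move_arm: Moves the arm, as the interface text tells. Its arguments: {"type":"object","properties":{"plan":{"type":"array"},"squeeze":{"type":"number"}},"required":["plan"]}

```bash
ls; mkdir -p pics; cat > h.py <<'E'
import numpy as np, cv2
from rig import env
def cam(p):
    f=240/np.tan(np.radians(p["fov_y"])/2)
    K=np.array([[f,0,p["cx"]],[0,f,p["cy"]],[0,0,1]])
    return K,np.array(p["distortion"],float),np.array(p["R"]),np.array(p["t"])
def ray(p,px):
    K,d,R,t=cam(p)
    u=cv2.undistortPoints(np.array([[px]],float),K,d)[0,0]
    return -R.T@t, R.T@np.array([u[0],u[1],1])
def onz(p,px,z):
    c,r=ray(p,px); return c+r*(z-c[2])/r[2]
def proj(p,X):
    K,d,R,t=cam(p)
    return cv2.projectPoints(np.array(X,float).reshape(-1,3),cv2.Rodrigues(R)[0],t,K,d)[0][:,0]
def tri(pr):
    A=np.zeros((3,3));b=np.zeros(3)
    for p,px in pr:
        c,r=ray(p,px);r=r/np.linalg.norm(r);M=np.eye(3)-np.outer(r,r);A+=M;b+=M@c
    return np.linalg.solve(A,b)
E
python3 - <<'E'
from h import *
P={}
for n in("scene","top"):
    p=env.get_image(n);P[n]=p;cv2.imwrite(f"pics/{n}0.png",p["color"][:,:,::-1])
    K,d,R,t=cam(p);print(n,K[0,0],(-R.T@t).round(3),R[2].round(2))
    for k in["holder","dish_red","dish_brown","well_plate","oil_bottle","objective"]:
        for o in env.outline_of(k,p)[:4]:print(k,"outl",round(o["conf"],2),np.round(o["bbox"]))
    for k in["holder","holder_top","thumbscrew","dish_red","dish_brown"]:
        for o in env.tip_of(k,p)[:4]:print(k,"tip",round(o["conf"],2),np.round(o["pixel"],1),onz(p,o["pixel"],{"holder_top":.05,"thumbscrew":.038}.get(k,0)).round(4))
s=env.observe();print({k:np.round(v,3).tolist() for k,v in s.items()})
E
```

```text
pics
scene 608.6060973808532 [-0.194 -0.589  0.619] [ 0.65  0.57 -0.5 ]
holder outl 0.82 [222. 190.  38.  74.]
dish_red outl 0.67 [216. 261.  10.   7.]
dish_red outl 0.41 [258. 247.  12.  13.]
dish_brown outl 0.45 [284. 288.  17.  12.]
well_plate outl 0.69 [419. 349.  94.  65.]
oil_bottle outl 0.61 [315. 224.  13.  30.]
objective outl 0.58 [384. 270.  13.  25.]
holder tip 0.69 [224.4 218.7] [0.5585 0.3097 0.    ]
holder_top tip 0.68 [222.5 199.3] [0.5535 0.305  0.05  ]
holder_top tip 0.64 [316.5 238.1] [0.5591 0.0493 0.05  ]
thumbscrew tip 0.84 [212.7 210.9] [0.5195 0.2985 0.038 ]
dish_red tip 0.59 [215.4 264.8] [0.4224 0.184  0.    ]
dish_red tip 0.41 [259.  244.7] [0.5297 0.1749 0.    ]
dish_brown tip 0.63 [283.8 289.2] [0.4488 0.0311 0.    ]
top 481.6830532367117 [0.372 0.064 0.952] [ 0.2  -0.04 -0.98]
holder outl 0.84 [164. 275.  49.  40.]
dish_red outl 0.69 [247. 284.  13.  14.]
dish_red outl 0.66 [243. 332.  12.  19.]
dish_red outl 0.21 [166. 272.  48.  36.]
dish_brown outl 0.76 [317. 305.  14.  14.]
well_plate outl 0.64 [452. 272.  67.  43.]
oil_bottle outl 0.7 [265. 228.  13.
[... 300 characters left out ...]
humbscrew tip 0.38 [449.  269.8] [ 0.4653 -0.2246  0.038 ]
thumbscrew tip 0.28 [360.8 227.8] [ 0.5789 -0.0776  0.038 ]
dish_red tip 0.58 [240.6 332.1] [0.4288 0.1909 0.    ]
dish_red tip 0.45 [246.4 285.8] [0.5158 0.1647 0.    ]
dish_brown tip 0.56 [314.1 307. ] [0.4486 0.0411 0.    ]
{'time_s': 1.2, 'q': [60.659, 21.807, 74.335, -0.001, 83.857, -12.337], 'qvel': [-0.029, -0.015, 0.038, 0.004, 0.068, 0.003], 'joint_efforts': [-0.001, -44.833, -23.147, -0.0, 0.0, 0.0], 'position': [0.161, 0.526, 0.231], 'tool_rot': [[-0.956, 0.292, 0.0], [0.292, 0.956, 0.0], [-0.0, 0.0, -1.0]], 'ft_force': [0.037, 0.281, -0.119], 'wrist_torque': [0.003, 0.011, 0.01], 'gripper_force': 0.0, 'grip_width': 0.086}
```

```bash
python3 - <<'E'
import cv2
a=cv2.imread("pics/scene0.png")[120:320,170:436];cv2.imwrite("pics/s0c.png",cv2.resize(a,(798,600),interpolation=cv2.INTER_CUBIC))
a=cv2.imread("pics/top0.png")[200:370,120:346];cv2.imwrite("pics/t0c.png",cv2.resize(a,(797,600),interpolation=cv2.INTER_CUBIC))
E
```

```text
(no output)
```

View pics/s0c.png

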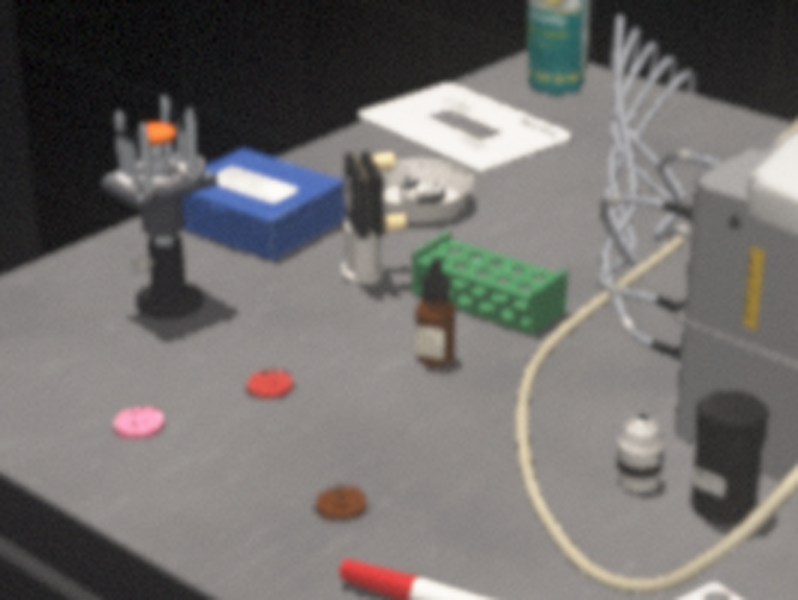

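View pics/t0c.png

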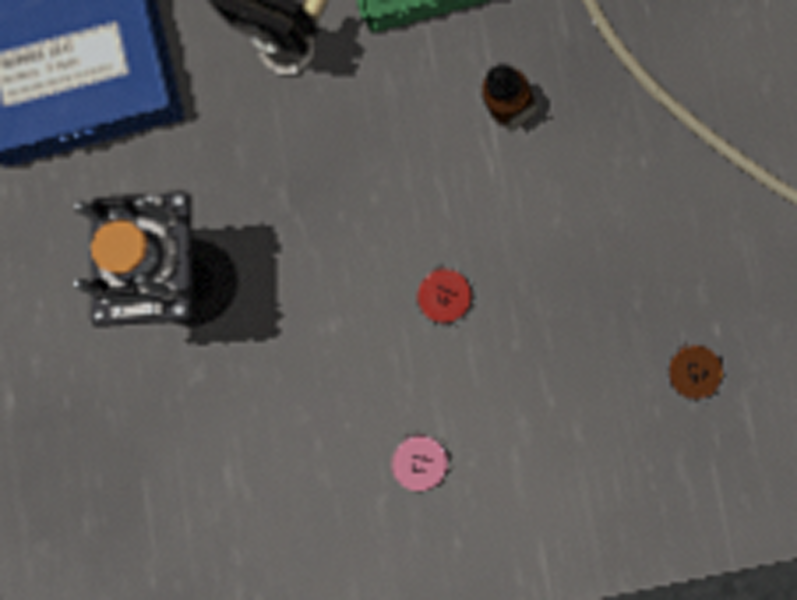

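```bash
python3 - <<'E'
from h import *
P={n:env.get_image(n) for n in("scene","top")}
def cen(p,c,w=14):
    x0,y0=int(c[0]),int(c[1]);im=p["color"][y0-w:y0+w,x0-w:x0+w].astype(float)
    bg=np.median(im.reshape(-1,3),0)
    # saturation weight
    s=im.max(2)-im.min(2);s0=np.median(s);wt=np.clip(s-s0-20,0,None);m=(s-s0>0.35*(np.percentile(s,97)-s0)).astype(np.uint8)
    n,l,st,ce=cv2.connectedComponentsWithStats(m);i=1+st[1:,4].argmax()
    return ce[i]+[x0-w,y0-w],st[i]
for k,cs,ct in[("red",(258,247),(246,284)),("brown",(284,288),(317,305)),("follower",(223,164),(154,270))]:
    a,sa=cen(P["scene"],cs);b,sb=cen(P["top"],ct)
    X=tri([(P["scene"],a),(P["top"],b)])
    print(k,a.round(1),sa,b.round(1),sb,X.round(4),"z012:",onz(P["scene"],a,.012).round(4),onz(P["top"],b,.012).round(4), "reproj",(proj(P["scene"],X)-a).round(1),(proj(P["top"],X)-b).round(1))
a=P["top"]["color"][245:305,135:195,::-1];b=P["scene"]["color"][145:230,195:255,::-1]
a=cv2.resize(a,(600,600),interpolation=cv2.INTER_CUBIC);cv2.imwrite("pics/mt.png",a)
cv2.imwrite("pics/ms.png",cv2.resize(b,(423,600),interpolation=cv2.INTER_CUBIC))
E
```

```text
red [259.4 247.5] [  8  10  16  10 121] [245.4 283.3] [  6   6  16  15 182] [0.5212 0.1655 0.001 ] z012: [0.5087 0.1519 0.012 ] [0.5193 0.1644 0.012 ] reproj [[-0.1  0. ]] [[ 0.1 -0.1]]
brown [283.3 287.1] [  5   8  17  11 150] [316.8 304.9] [  7   7  15  15 175] [0.4515 0.035  0.0014] z012: [0.4404 0.0243 0.012 ] [0.4506 0.0353 0.012 ] reproj [[-0.  0.]] [[ 0. -0.]]
follower [223.  163.5] [10 10 10  8 69] [153.1 269.5] [  6   6  16  16 188] [0.5566 0.3014 0.1314] z012: [0.7423 0.5178 0.012 ] [0.5817 0.3376 0.012 ] reproj [[-1.  0.]] [[ 0.7 -1. ]]
```

View pics/mt.png

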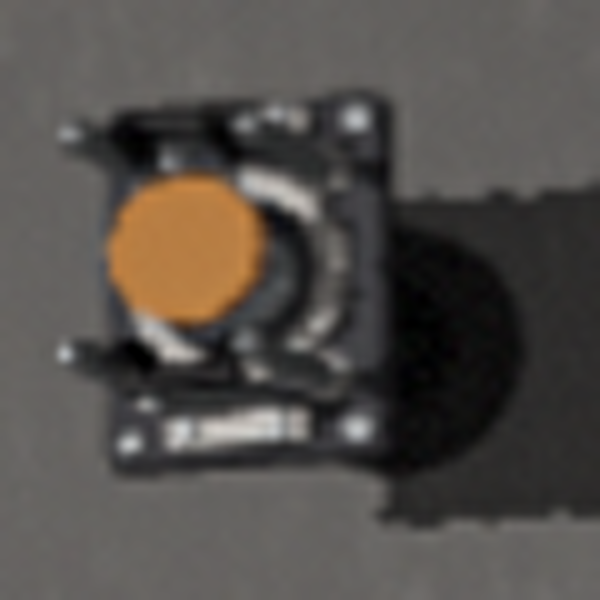

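View pics/ms.png

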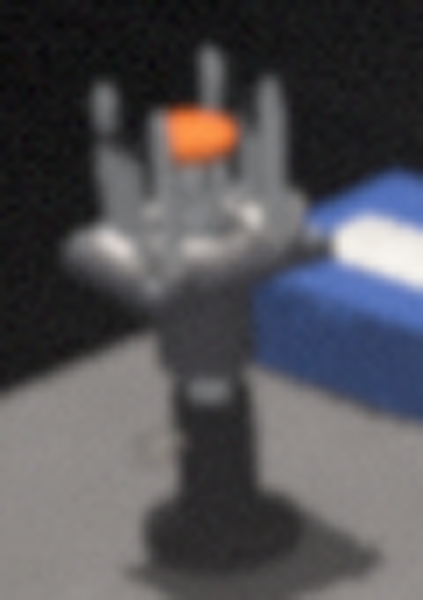

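```bash
python3 - <<'E'
from h import *
P={n:env.get_image(n) for n in("scene","top")}
for n in P: print(n,np.round(P[n]["distortion"],4),P[n]["cx"],P[n]["cy"])
def c(n,x,y): 
    a=P[n]["color"][y-15:y+15,x-20:x+20,::-1].astype(float); a=np.clip((a-20)*1.6,0,255).astype(np.uint8)
    for z,col in((0,(255,0,0)),(.012,(0,255,0))): pass
    return cv2.resize(a,(400,300),interpolation=cv2.INTER_NEAREST)
m=np.vstack([np.hstack([c("scene",259,247),c("scene",283,287)]),np.hstack([c("top",245,283),c("top",317,305)])])
cv2.imwrite("pics/d.png",m)
for p in P.values():
    px=(245.4,283.3);print(proj(p,onz(p,px,0)),[proj(p,[.52+.0194*s,.165,.005])for s in(-1,1)])
E
```

```text
scene [-0.0379  0.      0.      0.      0.    ] 307.4654149227907 236.8023860663494
top [0.0447 0.     0.     0.     0.    ] 308.4610998163364 249.2397342138159
[[245.4 283.3]] [array([[251.91373619, 249.89643656]]), array([[265.87366756, 242.33702664]])]
[[245.4 283.3]] [array([[247.21221798, 293.06072023]]), array([[243.92489504, 273.9171727 ]])]
```

View pics/d.png

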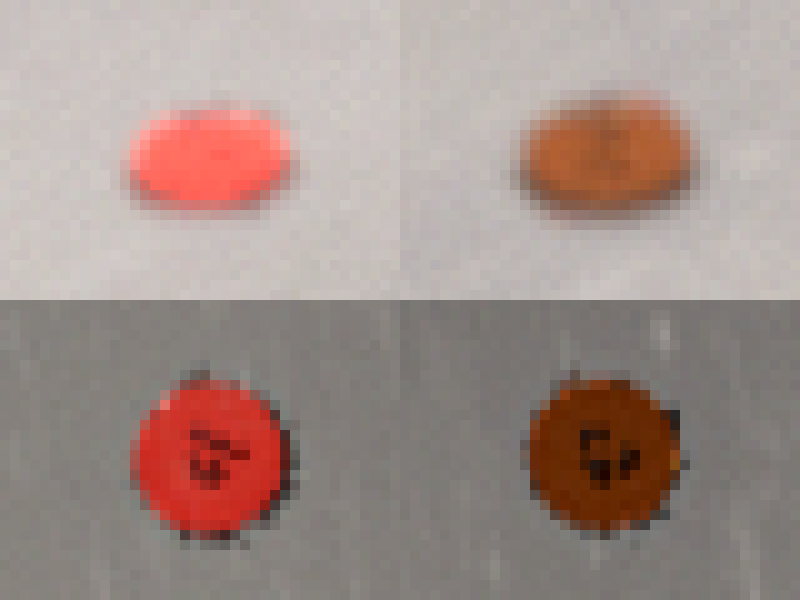

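```bash
cat > fit.py <<'E'
from h import *
from scipy.optimize import least_squares
P={n:env.get_image(n) for n in("scene","top")}
r=np.array([[-18.7,-14.6],[18.7,-14.6],[-18.7,14.6],[18.7,14.6]])/1e3
S=np.array([[160,113],[270,80],[105,85],[210,48]])/7.05+[195,145]
T=np.array([[243,340],[243,122],[68,352],[68,132]])/10+[135,245]
def pts(v,z):
    c,s=np.cos(v[2]),np.sin(v[2]);R=np.array([[c,-s],[s,c]]);q=r@R.T+v[:2];return np.c_[q,np.full(4,z)]
def go(use):
    f=lambda v:np.concatenate([(proj(P[n],pts(v,v[3]))-q).ravel() for n,q in use])
    s=least_squares(f,[.556,.303,0,.154]);return s.x.round(4),f(s.x).round(1)
for u in([("scene",S),("top",T)],[("scene",S)],[("top",T)]):print(*go(u))
for n in P:
  for k in("holder","thumbscrew","holder_top"):
    o=env.tip_of(k,P[n])[:1];print(n,k,[onz(P[n],a["pixel"],{"holder_top":.05,"thumbscrew":.038}.get(k,0)).round(4)[:2] for a in o])
E
python3 fit.py
```

```text
[ 0.5547  0.3016 -0.1284  0.1472] [-0.6  0.  -0.9 -0.1 -1.  -0.2 -0.6  0.4  0.3 -0.6  0.3 -0.6  0.3 -0.6
  0.3 -0.4]
[ 0.5541  0.2985 -0.1243  0.1483] [ 0.2 -0.  -0.1 -0.1 -0.2 -0.2  0.1  0.4]
[ 0.5538  0.3021 -0.1299  0.1475] [ 0.   0.  -0.  -0.1 -0.1 -0.   0.1  0.1]
scene holder [array([0.5519, 0.3062])]
scene thumbscrew [array([0.5365, 0.2997])]
scene holder_top [array([0.5574, 0.3012])]
top holder [array([0.5551, 0.3063])]
top thumbscrew [array([0.5264, 0.2986])]
top holder_top [array([0.5539, 0.2998])]
```

```bash
cat >> h.py <<'E'
def go(x,y,z,yaw=172.66):
    s=env.observe();p=np.array(s["position"]);R=np.array(s["tool_rot"])
    c=np.radians(yaw);Rt=np.array([[np.cos(c),np.sin(c),0],[np.sin(c),-np.cos(c),0],[0,0,-1]])
    w=np.degrees(cv2.Rodrigues(R.T@Rt)[0][:,0]);d=R.T@(np.array([x,y,z])-p)*100
    print("t",round(s["time_s"],2),"pos",p.round(4),"F",np.round(s["ft_force"],2),"w",round(s["grip_width"],4),"plan",w.round(2),d.round(3),"dist",np.linalg.norm(d).round(1))
E
python3 -c "
from h import *
go(.5205,.165,.08)"
```

```text
t 1.8 pos [0.1608 0.5259 0.2313] F [-0.13 -0.4   0.65] w 0.0852 plan [-0.   -0.   -9.66] [-44.953 -23.996  15.13 ] dist 53.2
```

Request:
move_arm(
  plan=[
    [0, 0, -9.66, -22, -11.7, 4, 1],
    [0, 0, -9.66, -22, -11.7, 4, 1],
    [0, 0, -9.66, -22, -11.7, 4, 1],
    [0, 0, -9.66, -22, -11.7, 4, 1],
    [0, 0, -9.66, -22, -11.7, 4, 1],
  ],
  squeeze=30,
)

```text
time_s: 2.3
position: [0.3334, 0.3529, 0.1923]
tool_rot: [[-0.992, 0.128, 0.0], [0.128, 0.992, 0.0], [-0.0, 0.0, -1.0]]
ft_force: [1.0, 1.2, 0.3]
grip_width: 0.0858
gripper_force: 0.0
```

```bash
python3 -c "
from h import *
go(.5205,.165,.08)"
```

```text
t 2.3 pos [0.3334 0.3529 0.1923] F [0.99 1.17 0.29] w 0.0858 plan [0.02 0.02 0.01] [-20.952 -16.257  11.231] dist 28.8
```

Request:
move_arm(
  plan=[
    [0, 0, 0, -10, -8, 3, 1],
    [0, 0, 0, -20.6, -16.2, 11.2, 1],
    [0, 0, 0, -20.6, -16.2, 11.2, 1],
    [0, 0, 0, -20.6, -16.2, 11.2, 1],
    [0, 0, 0, -20.6, -16.2, 11.2, 1],
  ],
)

```text
time_s: 2.8
position: [0.4943, 0.189, 0.095]
tool_rot: [[-0.992, 0.128, 0.001], [0.128, 0.992, 0.0], [-0.001, 0.0, -1.0]]
ft_force: [0.9, 1.3, 0.3]
grip_width: 0.0856
gripper_force: 0.0
```

Request:
move_arm(
  plan=[
    [0, 0, 0, 0, 0, 0, 1],
    [0, 0, 0, 0, 0, 0, 1],
  ],
)

```text
time_s: 3.0
position: [0.4933, 0.1899, 0.0952]
tool_rot: [[-0.992, 0.13, -0.001], [0.13, 0.992, 0.0], [0.001, -0.0, -1.0]]
ft_force: [0.3, 0.7, 0.4]
grip_width: 0.0854
gripper_force: 0.0
```

```bash
python3 - <<'E'
from h import *
go(.5205,.165,.003)
P={n:env.get_image(n) for n in("scene","top")}
a=P["top"]["color"][220:340,165:325,::-1];b=P["scene"]["color"][165:285,180:340,::-1]
cv2.imwrite("pics/g.png",np.hstack([cv2.resize(x,(400,300),interpolation=cv2.INTER_CUBIC) for x in(b,a)]))
E
```

```text
t 3.0 pos [0.4933 0.1899 0.0952] F [0.34 0.67 0.38] w 0.0854 plan [-0.01 -0.07 -0.12] [-3.032 -2.117  9.221] dist 9.9
```

View pics/g.png

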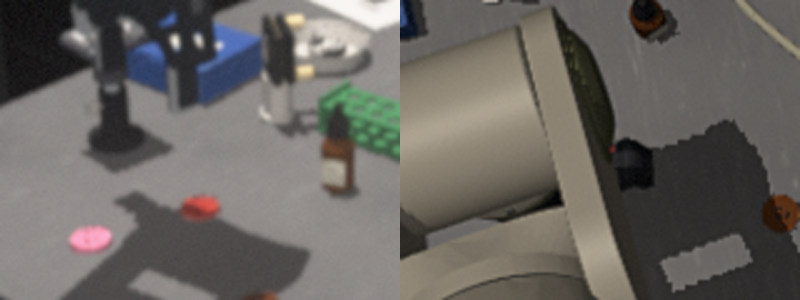

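Request:
move_arm(
  plan=[
    [0, 0, 0, -3.03, -2.12, 3, 1],
    [0, 0, 0, -3.03, -2.12, 6, 1],
    [0, 0, 0, -3.03, -2.12, 8.2, 1],
    [0, 0, 0, -3.03, -2.12, 9.2, 1],
    [0, 0, 0, -3.03, -2.12, 9.2, 1],
  ],
)

```text
time_s: 3.6
position: [0.5197, 0.1665, 0.0035]
tool_rot: [[-0.992, 0.126, -0.001], [0.126, 0.992, -0.0], [0.001, -0.0, -1.0]]
ft_force: [-0.8, -0.3, 0.6]
grip_width: 0.0857
gripper_force: 0.0
```

Request:
move_arm(
  plan=[
    [0, 0, 0, 0, 0, 0, -0.3],
    [0, 0, 0, 0, 0, 0, -0.3],
    [0, 0, 0, 0, 0, 0, -0.5],
    [0, 0, 0, 0, 0, 0, -0.5],
    [0, 0, 0, 0, 0, 0, -0.5],
  ],
)

```text
time_s: 4.1
position: [0.5208, 0.1658, 0.0049]
tool_rot: [[-0.992, 0.128, 0.002], [0.128, 0.992, 0.0], [-0.002, 0.001, -1.0]]
ft_force: [-0.8, 0.2, 6.9]
grip_width: 0.0372
gripper_force: 29.2
```

```bash
python3 - <<'E'
from h import *
go(.5543,.3015,.17)
E
```

```text
t 4.1 pos [0.5208 0.1658 0.0049] F [-0.8   0.24  6.85] w 0.0372 plan [ 0.03  0.09 -0.  ] [ -1.612  13.892 -16.505] dist 21.6
```

Request:
move_arm(
  plan=[
    [0, 0, 0, 0, 0, -3, -0.5],
    [0, 0, 0, 0, 0, -8, -0.5],
    [0, 0, 0, 0, 0, -13, -0.5],
    [0, 0, 0, 0, 0, -17, -0.5],
    [0, 0, 0, -0.5, 4, -17, -0.5],
  ],
)

```text
time_s: 4.6
position: [0.5326, 0.2029, 0.1804]
tool_rot: [[-0.991, 0.132, 0.011], [0.132, 0.991, 0.001], [-0.011, 0.002, -1.0]]
ft_force: [0.9, -0.4, -0.6]
grip_width: 0.0372
gripper_force: 30.3
```

Request:
move_arm(
  plan=[
    [0, 0, 0, -0.5, 4, 0, -0.5],
    [0, 0, 0, -1.1, 8, 0, -0.5],
    [0, 0, 0, -1.1, 9.9, 0, -0.5],
    [0, 0, 0, -1.1, 9.9, 0, -0.5],
    [0, 0, 0, -1.1, 9.9, 0, -0.5],
  ],
)

```text
time_s: 5.1
position: [0.5538, 0.3012, 0.1737]
tool_rot: [[-0.992, 0.127, -0.0], [0.127, 0.992, -0.0], [0.0, -0.0, -1.0]]
ft_force: [0.1, -0.0, -0.9]
grip_width: 0.0372
gripper_force: 30.3
```

```bash
python3 - <<'E'
from h import *
go(.5543,.3015,.165)
P={n:env.get_image(n) for n in("scene","top")}
a=P["top"]["color"][225:325,100:220,::-1];b=P["scene"]["color"][110:230,165:265,::-1]
cv2.imwrite("pics/g2.png",np.hstack([cv2.resize(b,(500,600),interpolation=cv2.INTER_CUBIC),np.pad(cv2.resize(a,(300,250)),((0,350),(0,0),(0,0)))]))
E
```

```text
t 5.1 pos [0.5538 0.3012 0.1737] F [ 0.12 -0.02 -0.94] w 0.0372 plan [-0.03 -0.02  0.02] [-0.048  0.032  0.865] dist 0.9
```

View pics/g2.png

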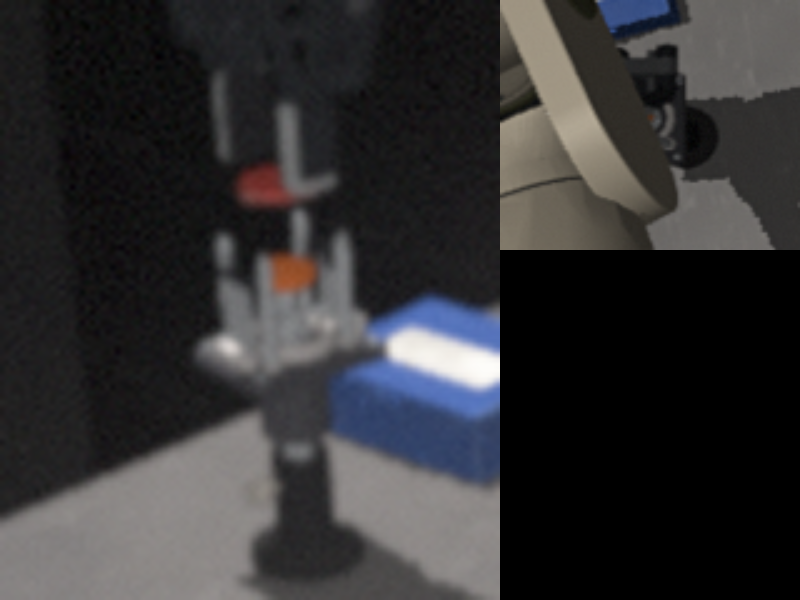

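```bash
python3 - <<'E'
from h import *
p=env.get_image("scene")
for z in(0,.006,.012):print(z,proj(p,[.5538,.3012,.1737-.0049+z]),proj(p,[.5543,.3015,.1475]))
im=p["color"].astype(int);s=im[...,0]-im[...,1:].max(2)
print(s[140:156,208:230])
print([np.round(o["bbox"]).tolist()+[round(o["conf"],2)] for o in env.outline_of("dish_red",p)],[np.round(o["pixel"],1).tolist() for o in env.tip_of("dish_red",p)])
E
```

```text
0 [[219.73678302 146.70271832]] [[220.57764737 156.47527327]]
0.006 [[219.52227816 143.88930765]] [[220.57764737 156.47527327]]
0.012 [[219.30689028 141.06255164]] [[220.57764737 156.47527327]]
[[-2 -1 -2 -1 -1 -2 -3 -2 -1  2 -1 -1 -1 -3 -2  1 -2 -2 -4 -2 -7 -4]
 [-1 -1 -2 -2  1 -3 -3 -2  0  1  1  1  1  0 -2  0 -2 -3 -6 -4 -3 -6]
 [ 0  0  0 -2  2  1 -2  4 13 19 24 23 16  5  0 -1  0 -2 -1 -4 -5 -3]
 [ 1  0 -4  1  1  6  8 21 33 40 44 45 37 16  4  0 -1  0 -3 -3 -3 -4]
 [-2  0  0 -2  5 17 30 42 53 57 58 62 51 25  6  1 -2 -1 -1 -3 -3 -3]
 [ 0 -1  0  3 16 30 47 57 61 62 63 63 53 26  6  1  0  2 -1  0 -2 -1]
 [-3  1  2  7 19 39 55 65 64 63 65 64 55 32 11  2  0 -1 -1  0  0 -1]
 [-3 -1  0  7 25 44 55 63 64 63 64 66 59 43 25 11  7  6  2  3  3  1]
 [ 1 -1  2  8 24 36 50 55 59 59 61 62 63 57 41 27 17 12  9  7  4  3]
 [-2  1  0  7 17 28 39 44 49 50 54 58 57 55 48 37 23 16 12  6  2  2]
 [-2 -3 -4  2  6 15 23 28 31 36 41 43 42 42 36 29 17 12  8  5  4 -1]
 [ 1 -1 -2  1 -1  4 11 13 15 15 21 20 21 21 17 10  2  1 -1  0 -3  0]
 [-3 -4 -2 -2 -1 -3  3  3  3  2  4  5  3  4  1 -1  0 -2  0  0  3  0]
 [ 1  0 -1 -2  2  0 -1  1 -1 -2 -1 -1  0  2 -1  0  0 -4  0  1 -1 -5]
 [-3  1  1  2 -1 -3  0  2  1 -1  0 -2 -1 -2 -1 -2 -3 -3 -2 -1 -2 -3]
 [-3 -2  0 -2 -2  1 -1  0 -4 -1  0 -2 -1 -1 -2 -2 -4 -3 -3 -3 -2 -2]]
[[216.0, 262.0, 14.0, 9.0, 0.51], [218.0, 145.0, 8.0, 8.0, 0.38]] [[218.3, 262.8], [220.3, 146.8]]
```

Request:
move_arm(
  plan=[
    [0, 0, 0, -0.05, 0.03, 1.0, -0.5],
    [0, 0, 0, -0.05, 0.03, 2.0, -0.5],
    [0, 0, 0, -0.05, 0.03, 2.4, -0.5],
    [0, 0, 0, -0.05, 0.03, 2.4, -0.5],
  ],
)

```text
time_s: 5.75
position: [0.5542, 0.3015, 0.1485]
tool_rot: [[-0.992, 0.128, -0.002], [0.128, 0.992, -0.001], [0.002, -0.001, -1.0]]
ft_force: [-0.1, 0.3, -0.2]
grip_width: 0.0366
gripper_force: 30.3
```

Request:
move_arm(
  plan=[
    [0, 0, 0, 0, 0, 0.2, -0.5],
    [0, 0, 0, 0, 0, 0.4, -0.5],
    [0, 0, 0, 0, 0, 0.5, -0.5],
    [0, 0, 0, 0, 0, 0.5, -0.5],
  ],
)

```text
time_s: 6.15
position: [0.5546, 0.3017, 0.1447]
tool_rot: [[-0.992, 0.128, -0.0], [0.128, 0.992, -0.0], [0.0, -0.0, -1.0]]
ft_force: [0.4, -0.4, -0.2]
grip_width: 0.0366
gripper_force: 30.3
```

Request:
move_arm(
  plan=[
    [0, 0, 0, 0, 0, 0.1, -0.5],
    [0, 0, 0, 0, 0, 0.2, -0.5],
    [0, 0, 0, 0, 0, 0.2, -0.5],
  ],
)

```text
time_s: 6.45
position: [0.5546, 0.3017, 0.1426]
tool_rot: [[-0.992, 0.128, -0.0], [0.128, 0.992, -0.0], [0.0, -0.0, -1.0]]
ft_force: [0.4, -0.5, -0.4]
grip_width: 0.0373
gripper_force: 30.3
```

Request:
move_arm(
  plan=[
    [0, 0, 0, 0, 0, 0.1, -0.5],
    [0, 0, 0, 0, 0, 0.15, -0.5],
    [0, 0, 0, 0, 0, 0.15, -0.5],
  ],
)

```text
time_s: 6.75
position: [0.5546, 0.3017, 0.1412]
tool_rot: [[-0.992, 0.128, -0.0], [0.128, 0.992, -0.0], [0.0, -0.0, -1.0]]
ft_force: [1.0, 0.3, -0.1]
grip_width: 0.0368
gripper_force: 30.3
```

Request:
move_arm(
  plan=[
    [0, 0, 0, 0, 0, 0.1, -0.5],
    [0, 0, 0, 0, 0, 0.1, -0.5],
  ],
)

```text
time_s: 6.95
position: [0.5546, 0.3017, 0.1402]
tool_rot: [[-0.992, 0.128, 0.0], [0.128, 0.992, 0.0], [-0.0, 0.0, -1.0]]
ft_force: [-0.3, 0.0, -0.9]
grip_width: 0.0369
gripper_force: 30.3
```

Request:
move_arm(
  plan=[
    [0, 0, 0, 0, 0, 0.1, -0.5],
    [0, 0, 0, 0, 0, 0.1, -0.5],
  ],
)

```text
time_s: 7.15
position: [0.5546, 0.3017, 0.1391]
tool_rot: [[-0.992, 0.128, -0.0], [0.128, 0.992, 0.0], [0.0, 0.0, -1.0]]
ft_force: [-0.3, -0.7, 0.5]
grip_width: 0.0369
gripper_force: 30.4
```

Request:
move_arm(
  plan=[
    [0, 0, 0, 0, 0, 0.1, -0.5],
    [0, 0, 0, 0, 0, 0.1, -0.5],
  ],
)

```text
time_s: 7.35
position: [0.5547, 0.3018, 0.1382]
tool_rot: [[-0.992, 0.128, 0.0], [0.128, 0.992, 0.0], [-0.0, 0.0, -1.0]]
ft_force: [0.7, 0.5, 0.5]
grip_width: 0.037
gripper_force: 30.4
```

Request:
move_arm(
  plan=[
    [0, 0, 0, 0, 0, 0.1, -0.5],
    [0, 0, 0, 0, 0, 0.1, -0.5],
  ],
)

```text
time_s: 7.55
position: [0.5547, 0.3018, 0.1373]
tool_rot: [[-0.992, 0.128, 0.0], [0.128, 0.992, 0.0], [-0.0, 0.0, -1.0]]
ft_force: [1.0, 0.5, 1.7]
grip_width: 0.0369
gripper_force: 30.5
```

Request:
move_arm(
  plan=[
    [0, 0, 0, 0, 0, 0.05, -0.5],
    [0, 0, 0, 0, 0, 0.05, -0.5],
  ],
)

```text
time_s: 7.75
position: [0.5547, 0.3017, 0.1368]
tool_rot: [[-0.992, 0.128, 0.0], [0.128, 0.992, 0.0], [-0.0, 0.0, -1.0]]
ft_force: [0.8, 1.1, 2.0]
grip_width: 0.0367
gripper_force: 30.6
```

Request:
move_arm(
  plan=[
    [0, 0, 0, 0, 0, 0.1, -0.5],
    [0, 0, 0, 0, 0, 0.1, -0.5],
  ],
)

```text
time_s: 7.95
position: [0.5547, 0.3018, 0.1357]
tool_rot: [[-0.992, 0.128, 0.0], [0.128, 0.992, 0.0], [-0.0, 0.0, -1.0]]
ft_force: [-0.2, 0.8, 2.1]
grip_width: 0.0367
gripper_force: 30.6
```

Request:
move_arm(
  plan=[
    [0, 0, 0, 0, 0, 0.1, -0.5],
    [0, 0, 0, 0, 0, 0.1, -0.5],
  ],
)

```text
time_s: 8.15
position: [0.5547, 0.3018, 0.1347]
tool_rot: [[-0.992, 0.128, 0.0], [0.128, 0.992, 0.0], [-0.0, 0.0, -1.0]]
ft_force: [0.8, 1.7, 3.1]
grip_width: 0.0369
gripper_force: 30.6
```

Request:
move_arm(
  plan=[
    [0, 0, 0, 0, 0, 0.1, -0.5],
    [0, 0, 0, 0, 0, 0.2, -0.5],
    [0, 0, 0, 0, 0, 0.2, -0.5],
  ],
)

```text
time_s: 8.45
position: [0.5548, 0.3017, 0.1328]
tool_rot: [[-0.992, 0.128, 0.001], [0.128, 0.992, 0.0], [-0.001, 0.0, -1.0]]
ft_force: [1.7, 1.5, 4.5]
grip_width: 0.0367
gripper_force: 30.7
```

Request:
move_arm(
  plan=[
    [0, 0, 0, 0, 0, 0.1, -0.5],
    [0, 0, 0, 0, 0, 0.1, -0.5],
  ],
)

```text
time_s: 8.65
position: [0.5547, 0.3017, 0.1315]
tool_rot: [[-0.992, 0.128, -0.0], [0.128, 0.992, 0.0], [0.0, 0.0, -1.0]]
ft_force: [2.4, 1.6, 2.5]
grip_width: 0.0369
gripper_force: 30.6
```

Request:
move_arm(
  plan=[
    [0, 0, 0, -0.05, 0.02, 0.1, -0.5],
    [0, 0, 0, -0.05, 0.02, 0.1, -0.5],
  ],
)

```text
time_s: 8.85
position: [0.5548, 0.3018, 0.1303]
tool_rot: [[-0.992, 0.128, -0.001], [0.128, 0.992, -0.0], [0.001, -0.0, -1.0]]
ft_force: [0.2, 0.9, 1.9]
grip_width: 0.0369
gripper_force: 30.6
```

Request:
move_arm(
  plan=[
    [0, 0, 0, 0, 0, 0.1, -0.5],
    [0, 0, 0, 0, 0, 0.1, -0.5],
  ],
)

```text
time_s: 9.05
position: [0.5549, 0.3018, 0.1295]
tool_rot: [[-0.992, 0.128, -0.001], [0.128, 0.992, -0.0], [0.001, -0.0, -1.0]]
ft_force: [-0.8, 0.2, 2.3]
grip_width: 0.0367
gripper_force: 30.6
```

Request:
move_arm(
  plan=[
    [0, 0, 0, 0, 0, 0.1, -0.5],
    [0, 0, 0, 0, 0, 0.1, -0.5],
  ],
)

```text
time_s: 9.25
position: [0.555, 0.3018, 0.1286]
tool_rot: [[-0.992, 0.128, -0.0], [0.128, 0.992, -0.0], [0.0, -0.0, -1.0]]
ft_force: [-1.2, -0.1, 2.6]
grip_width: 0.0369
gripper_force: 30.6
```

Request:
move_arm(
  plan=[
    [0, 0, 0, 0.02, 0, 0.1, -0.5],
    [0, 0, 0, 0.02, 0, 0.2, -0.5],
    [0, 0, 0, 0.02, 0, 0.2, -0.5],
  ],
)

```text
time_s: 9.55
position: [0.555, 0.3018, 0.1266]
tool_rot: [[-0.992, 0.128, 0.0], [0.128, 0.992, -0.0], [-0.0, -0.0, -1.0]]
ft_force: [-0.6, -1.0, 3.0]
grip_width: 0.0371
gripper_force: 30.6
```

Request:
move_arm(
  plan=[
    [0, 0, 0, 0, 0, 0.1, -0.5],
    [0, 0, 0, 0, 0, 0.2, -0.5],
    [0, 0, 0, 0, 0, 0.2, -0.5],
  ],
)

```text
time_s: 9.85
position: [0.555, 0.3018, 0.1242]
tool_rot: [[-0.992, 0.128, -0.0], [0.128, 0.992, -0.0], [0.0, -0.0, -1.0]]
ft_force: [1.4, 0.3, -0.2]
grip_width: 0.0366
gripper_force: 30.3
```

Request:
move_arm(
  plan=[
    [0, 0, 0, 0, 0, 0.1, -0.5],
    [0, 0, 0, 0, 0, 0.1, -0.5],
  ],
)

```text
time_s: 10.05
position: [0.555, 0.3018, 0.1236]
tool_rot: [[-0.992, 0.128, -0.0], [0.128, 0.992, -0.0], [0.0, -0.0, -1.0]]
ft_force: [-0.1, 0.1, 2.8]
grip_width: 0.0369
gripper_force: 30.6
```

Request:
move_arm(
  plan=[
    [0, 0, 0, 0, 0, 0.1, -0.5],
    [0, 0, 0, 0, 0, 0.1, -0.5],
  ],
)

```text
time_s: 10.25
position: [0.555, 0.3018, 0.1227]
tool_rot: [[-0.992, 0.128, 0.0], [0.128, 0.992, -0.0], [-0.0, -0.0, -1.0]]
ft_force: [0.9, 0.5, 3.3]
grip_width: 0.0366
gripper_force: 30.6
```

Request:
move_arm(
  plan=[
    [0, 0, 0, 0, 0, 0.15, -0.5],
    [0, 0, 0, 0, 0, 0.15, -0.5],
  ],
)

```text
time_s: 10.45
position: [0.555, 0.3019, 0.1211]
tool_rot: [[-0.992, 0.128, 0.0], [0.128, 0.992, -0.0], [-0.0, -0.0, -1.0]]
ft_force: [0.3, -0.6, 2.7]
grip_width: 0.037
gripper_force: 30.6
```

Request:
move_arm(
  plan=[
    [0, 0, 0, 0, 0, -0.1, -0.5],
    [0, 0, 0, 0, 0, -0.3, -0.5],
    [0, 0, 0, 0, 0, -0.3, -0.5],
  ],
)

```text
time_s: 10.75
position: [0.5549, 0.3018, 0.1241]
tool_rot: [[-0.992, 0.128, -0.0], [0.128, 0.992, -0.0], [0.0, -0.0, -1.0]]
ft_force: [0.8, 0.3, 2.0]
grip_width: 0.0367
gripper_force: 31.7
```

Request:
move_arm(
  plan=[
    [0, 0, 0, 0, 0, -0.1, -0.5],
    [0, 0, 0, 0, 0, -0.1, -0.5],
  ],
)

```text
time_s: 10.95
position: [0.5546, 0.3018, 0.1243]
tool_rot: [[-0.992, 0.128, -0.002], [0.128, 0.992, -0.0], [0.002, -0.001, -1.0]]
ft_force: [1.5, 1.0, -5.6]
grip_width: 0.0369
gripper_force: 31.1
```

Request:
move_arm(
  plan=[
    [0, 0, 0, 0, 0, 0.1, -0.5],
    [0, 0, 0, 0, 0, 0.1, 0.3],
    [0, 0, 0, 0, 0, 0.1, 0.3],
    [0, 0, 0, 0, 0, 0.1, 0.3],
  ],
)

```text
time_s: 11.35
position: [0.555, 0.3018, 0.1245]
tool_rot: [[-0.992, 0.128, 0.0], [0.128, 0.992, 0.0], [-0.0, 0.0, -1.0]]
ft_force: [0.2, -0.5, 0.1]
grip_width: 0.0556
gripper_force: 0.0
```

Request:
move_arm(
  plan=[
    [0, 0, 0, 0, 0, -1, 0.3],
    [0, 0, 0, 0, 0, -5, 1],
    [0, 0, 0, 0, 0, -8, 1],
    [0, 0, 0, 0, -4, -8, 1],
    [0, 0, 0, 0, -9, -8, 1],
  ],
)

```text
time_s: 11.85
position: [0.5435, 0.2128, 0.2058]
tool_rot: [[-0.992, 0.125, 0.003], [0.125, 0.992, 0.001], [-0.003, 0.001, -1.0]]
ft_force: [1.2, -1.0, -0.5]
grip_width: 0.0851
gripper_force: 0.0
```

```bash
python3 - <<'E'
from h import *
go(.4515,.035,.06)
E
```

```text
t 11.85 pos [0.5435 0.2128 0.2058] F [ 1.2  -1.01 -0.47] w 0.0851 plan [0.06 0.18 0.17] [  6.951 -18.808  14.543] dist 24.8
```

Request:
move_arm(
  plan=[
    [0, 0, 0, 1.5, -4, 3, 1],
    [0, 0, 0, 3.2, -8.5, 6, 1],
    [0, 0, 0, 6.95, -18.8, 13, 1],
    [0, 0, 0, 6.95, -18.8, 14, 1],
    [0, 0, 0, 6.95, -18.8, 14, 1],
  ],
)

```text
time_s: 12.35
position: [0.4498, 0.0337, 0.0642]
tool_rot: [[-0.992, 0.128, 0.002], [0.128, 0.992, -0.0], [-0.002, -0.0, -1.0]]
ft_force: [1.9, -0.5, -0.2]
grip_width: 0.0856
gripper_force: 0.0
```

Request:
move_arm(
  plan=[
    [0, 0, 0, 0, 0, 0, 1],
    [0, 0, 0, 0, 0, 0, 1],
    [0, 0, 0, 0, 0, 0, 1],
  ],
)

```text
time_s: 12.65
position: [0.4517, 0.0354, 0.0653]
tool_rot: [[-0.992, 0.127, 0.003], [0.127, 0.992, -0.0], [-0.003, -0.0, -1.0]]
ft_force: [0.4, 0.4, -0.3]
grip_width: 0.0848
gripper_force: 0.0
```

```bash
python3 - <<'E'
from h import *
go(.4515,.035,.003)
P={n:env.get_image(n) for n in("scene","top")}
a=P["top"]["color"][240:340,120:330,::-1];b=P["scene"]["color"][140:240,185:395,::-1]
b=P["scene"]["color"][140:320,170:378,::-1]
cv2.imwrite("pics/g3.png",np.vstack([cv2.resize(b,(400,346),interpolation=cv2.INTER_CUBIC),cv2.resize(a,(400,190),interpolation=cv2.INTER_CUBIC)]))
E
```

```text
t 12.65 pos [0.4517 0.0354 0.0653] F [ 0.36  0.43 -0.34] w 0.0848 plan [-0.    0.15  0.03] [ 0.03  -0.042  6.228] dist 6.2
```

View pics/g3.png

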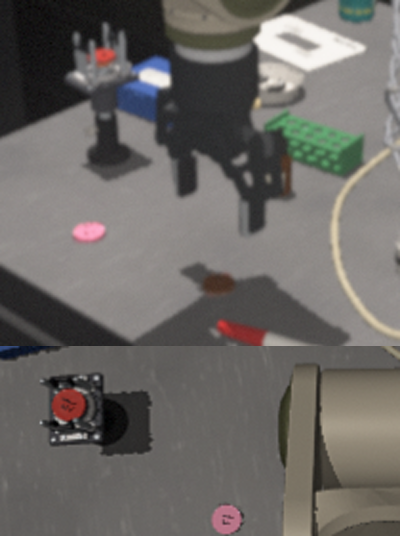

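```bash
python3 - <<'E'
from h import *
p=env.get_image("scene")
print([onz(p,q,.008).round(3) for q in((285,309),(286,313),(305,318))])
E
```

```text
[array([ 0.399, -0.018,  0.008]), array([ 0.393, -0.027,  0.008]), array([ 0.403, -0.059,  0.008])]
```

Request:
move_arm(
  plan=[
    [0, 0, 0, 0.03, -0.04, 2, 0.5],
    [0, 0, 0, 0.03, -0.04, 4, 0.5],
    [0, 0, 0, 0.03, -0.04, 5.8, 0.5],
    [0, 0, 0, 0.03, -0.04, 6.2, 0.5],
    [0, 0, 0, 0.03, -0.04, 6.2, 0.5],
  ],
)

```text
time_s: 13.3
position: [0.4503, 0.035, 0.0022]
tool_rot: [[-0.992, 0.127, -0.0], [0.127, 0.992, 0.0], [0.0, 0.0, -1.0]]
ft_force: [-0.5, 0.2, 0.4]
grip_width: 0.0639
gripper_force: 0.0
```

Request:
move_arm(
  plan=[
    [0, 0, 0, 0, 0, 0, -0.3],
    [0, 0, 0, 0, 0, 0, -0.3],
    [0, 0, 0, 0, 0, 0, -0.5],
    [0, 0, 0, 0, 0, 0, -0.5],
    [0, 0, 0, 0, 0, 0, -0.5],
  ],
)

```text
time_s: 13.8
position: [0.4507, 0.0347, 0.0033]
tool_rot: [[-0.992, 0.128, 0.002], [0.128, 0.992, -0.0], [-0.002, 0.0, -1.0]]
ft_force: [-0.8, 0.1, 5.9]
grip_width: 0.0375
gripper_force: 29.4
```

```bash
python3 - <<'E'
from h import *
go(.555,.3018,.17)
E
```

```text
t 13.8 pos [0.4507 0.0347 0.0033] F [-0.79  0.13  5.86] w 0.0375 plan [ 0.    0.12 -0.  ] [ -6.969  27.825 -16.658] dist 33.2
```

Request:
move_arm(
  plan=[
    [0, 0, 0, 0, 0, -3, -0.5],
    [0, 0, 0, 0, 0, -8, -0.5],
    [0, 0, 0, 0, 0, -13, -0.5],
    [0, 0, 0, 0, 0, -17, -0.5],
    [0, 0, 0, -0.5, 3, -17.3, -0.5],
  ],
)

```text
time_s: 14.3
position: [0.4607, 0.0623, 0.1809]
tool_rot: [[-0.991, 0.131, 0.011], [0.131, 0.991, -0.002], [-0.011, -0.001, -1.0]]
ft_force: [0.1, -0.1, -0.7]
grip_width: 0.0365
gripper_force: 30.5
```

Request:
move_arm(
  plan=[
    [0, 0, 0, -1.5, 4.7, 0, -0.5],
    [0, 0, 0, -3, 9.4, 0, -0.5],
    [0, 0, 0, -4.5, 14, 0, -0.5],
    [0, 0, 0, -6, 18.6, 0, -0.5],
    [0, 0, 0, -6, 20.6, 0, -0.5],
  ],
)

```text
time_s: 14.8
position: [0.5457, 0.2637, 0.1754]
tool_rot: [[-0.992, 0.126, 0.001], [0.126, 0.992, 0.001], [-0.001, 0.001, -1.0]]
ft_force: [-0.0, -0.2, -0.6]
grip_width: 0.0371
gripper_force: 30.5
```

```bash
python3 - <<'E'
from h import *
go(.555,.3018,.17)
E
```

```text
t 14.8 pos [0.5457 0.2637 0.1754] F [-0.01 -0.22 -0.57] w 0.0371 plan [0.06 0.07 0.12] [-0.443  3.897  0.543] dist 4.0
```

Request:
move_arm(
  plan=[
    [0, 0, 0, -0.4, 3.9, 0, -0.5],
    [0, 0, 0, -0.4, 3.9, 0, -0.5],
    [0, 0, 0, -0.4, 3.9, 0, -0.5],
  ],
)

```text
time_s: 15.1
position: [0.5534, 0.2991, 0.1754]
tool_rot: [[-0.992, 0.127, 0.0], [0.127, 0.992, -0.0], [-0.0, -0.0, -1.0]]
ft_force: [0.4, -0.7, -0.5]
grip_width: 0.0372
gripper_force: 30.5
```

```bash
python3 - <<'E'
from h import *
go(.5548,.3018,.147)
E
```

```text
t 15.1 pos [0.5534 0.2991 0.1754] F [ 0.43 -0.67 -0.54] w 0.0372 plan [-0.01  0.01  0.07] [-0.104  0.289  2.841] dist 2.9
```

Request:
move_arm(
  plan=[
    [0, 0, 0, -0.1, 0.28, 0.5, -0.5],
    [0, 0, 0, -0.1, 0.28, 2, -0.5],
    [0, 0, 0, -0.1, 0.28, 2.6, -0.5],
    [0, 0, 0, -0.1, 0.28, 2.6, -0.5],
    [0, 0, 0, -0.1, 0.28, 2.6, -0.5],
  ],
)

```text
time_s: 15.6
position: [0.5553, 0.3009, 0.1497]
tool_rot: [[-0.992, 0.128, 0.0], [0.128, 0.992, 0.0], [-0.0, 0.0, -1.0]]
ft_force: [-0.2, -0.0, -0.4]
grip_width: 0.0371
gripper_force: 30.5
```

Request:
move_arm(
  plan=[
    [0, 0, 0, 0, 0, 0, -0.5],
  ],
)

```text
time_s: 15.7
position: [0.5553, 0.3011, 0.1499]
tool_rot: [[-0.992, 0.128, 0.001], [0.128, 0.992, 0.0], [-0.001, 0.0, -1.0]]
ft_force: [-0.2, -0.4, 0.1]
grip_width: 0.0373
gripper_force: 30.5
```

Request:
move_arm(
  plan=[
    [0, 0, 0, 0.06, 0.05, 0.2, -0.5],
    [0, 0, 0, 0.06, 0.05, 0.5, -0.5],
    [0, 0, 0, 0.06, 0.05, 0.7, -0.5],
    [0, 0, 0, 0.06, 0.05, 0.7, -0.5],
  ],
)

```text
time_s: 16.1
position: [0.5543, 0.3018, 0.1418]
tool_rot: [[-0.992, 0.128, -0.001], [0.128, 0.992, -0.0], [0.001, -0.0, -1.0]]
ft_force: [-0.0, 0.5, -0.7]
grip_width: 0.0371
gripper_force: 30.5
```

Request:
move_arm(
  plan=[
    [0, 0, 0, 0, 0, 0.15, -0.5],
    [0, 0, 0, 0, 0, 0.3, -0.5],
    [0, 0, 0, 0, 0, 0.3, -0.5],
  ],
)

```text
time_s: 16.4
position: [0.5545, 0.3019, 0.139]
tool_rot: [[-0.992, 0.128, -0.0], [0.128, 0.992, 0.0], [0.0, 0.0, -1.0]]
ft_force: [-0.1, 0.6, -0.4]
grip_width: 0.0371
gripper_force: 30.5
```

Request:
move_arm(
  plan=[
    [0, 0, 0, 0, 0, 0.1, -0.5],
    [0, 0, 0, 0, 0, 0.15, -0.5],
    [0, 0, 0, 0, 0, 0.15, -0.5],
  ],
)

```text
time_s: 16.7
position: [0.5547, 0.3019, 0.1379]
tool_rot: [[-0.992, 0.128, 0.001], [0.128, 0.992, 0.0], [-0.0, 0.0, -1.0]]
ft_force: [0.7, 0.6, 0.6]
grip_width: 0.0369
gripper_force: 30.5
```

Request:
move_arm(
  plan=[
    [0, 0, 0, 0, 0, 0.1, -0.5],
    [0, 0, 0, 0, 0, 0.1, -0.5],
  ],
)

```text
time_s: 16.9
position: [0.5546, 0.3019, 0.1368]
tool_rot: [[-0.992, 0.128, 0.0], [0.128, 0.992, 0.0], [-0.0, 0.0, -1.0]]
ft_force: [1.1, 1.1, 2.4]
grip_width: 0.0372
gripper_force: 30.6
```

Request:
move_arm(
  plan=[
    [0, 0, 0, 0, 0, 0.1, -0.5],
    [0, 0, 0, 0, 0, 0.1, -0.5],
  ],
)

```text
time_s: 17.1
position: [0.5545, 0.3019, 0.1355]
tool_rot: [[-0.992, 0.128, -0.0], [0.128, 0.992, 0.0], [0.0, 0.0, -1.0]]
ft_force: [1.4, 0.7, 1.2]
grip_width: 0.0372
gripper_force: 30.6
```

Request:
move_arm(
  plan=[
    [0, 0, 0, 0, 0, 0.1, -0.5],
    [0, 0, 0, 0, 0, 0.1, -0.5],
  ],
)

```text
time_s: 17.3
position: [0.5546, 0.3018, 0.1347]
tool_rot: [[-0.992, 0.128, 0.0], [0.128, 0.992, 0.0], [-0.0, 0.0, -1.0]]
ft_force: [-0.2, 1.6, 1.7]
grip_width: 0.037
gripper_force: 30.6
```

Request:
move_arm(
  plan=[
    [0, 0, 0, 0, 0.01, 0.1, -0.5],
    [0, 0, 0, 0, 0.01, 0.1, -0.5],
  ],
)

```text
time_s: 17.5
position: [0.5546, 0.3019, 0.1339]
tool_rot: [[-0.992, 0.128, 0.0], [0.128, 0.992, -0.0], [-0.0, 0.0, -1.0]]
ft_force: [-0.4, -0.4, 4.4]
grip_width: 0.0366
gripper_force: 30.8
```

Request:
move_arm(
  plan=[
    [0, 0, 0, 0, 0, 0.1, -0.5],
    [0, 0, 0, 0, 0, 0.1, -0.5],
  ],
)

```text
time_s: 17.7
position: [0.5546, 0.3019, 0.1328]
tool_rot: [[-0.992, 0.128, 0.0], [0.128, 0.992, -0.0], [-0.0, -0.0, -1.0]]
ft_force: [0.7, -0.1, 3.5]
grip_width: 0.037
gripper_force: 30.8
```

Request:
move_arm(
  plan=[
    [0, 0, 0, 0, 0, 0.1, -0.5],
    [0, 0, 0, 0, 0, 0.1, -0.5],
  ],
)

```text
time_s: 17.9
position: [0.5546, 0.3019, 0.1318]
tool_rot: [[-0.992, 0.128, 0.0], [0.128, 0.992, -0.0], [-0.0, 0.0, -1.0]]
ft_force: [-0.5, 0.1, 4.7]
grip_width: 0.0372
gripper_force: 30.9
```

Request:
move_arm(
  plan=[
    [0, 0, 0, 0, 0, 0.1, -0.5],
    [0, 0, 0, 0, 0, 0.1, -0.5],
  ],
)

```text
time_s: 18.1
position: [0.5546, 0.3019, 0.1306]
tool_rot: [[-0.992, 0.128, 0.0], [0.128, 0.992, 0.0], [-0.0, 0.0, -1.0]]
ft_force: [0.8, 0.1, 2.2]
grip_width: 0.0373
gripper_force: 30.7
```

Request:
move_arm(
  plan=[
    [0, 0, 0, 0, 0, 0.1, -0.5],
    [0, 0, 0, 0, 0, 0.1, -0.5],
  ],
)

```text
time_s: 18.3
position: [0.5546, 0.3019, 0.1296]
tool_rot: [[-0.992, 0.128, 0.0], [0.128, 0.992, 0.0], [-0.0, 0.0, -1.0]]
ft_force: [0.3, 0.8, 3.2]
grip_width: 0.037
gripper_force: 30.8
```

Request:
move_arm(
  plan=[
    [0, 0, 0, 0, 0, 0.1, -0.5],
    [0, 0, 0, 0, 0, 0.1, -0.5],
  ],
)

```text
time_s: 18.5
position: [0.5546, 0.3019, 0.1286]
tool_rot: [[-0.992, 0.128, 0.0], [0.128, 0.992, -0.0], [-0.0, -0.0, -1.0]]
ft_force: [1.2, 0.3, 3.1]
grip_width: 0.0367
gripper_force: 30.8
```

Request:
move_arm(
  plan=[
    [0, 0, 0, 0, 0, 0.1, -0.5],
    [0, 0, 0, 0, 0, 0.2, -0.5],
    [0, 0, 0, 0, 0, 0.2, -0.5],
  ],
)

```text
time_s: 18.8
position: [0.5546, 0.3019, 0.1266]
tool_rot: [[-0.992, 0.128, 0.0], [0.128, 0.992, 0.0], [-0.0, 0.0, -1.0]]
ft_force: [0.6, 0.1, 4.1]
grip_width: 0.0368
gripper_force: 30.8
```

Request:
move_arm(
  plan=[
    [0, 0, 0, 0, 0, 0.1, -0.5],
    [0, 0, 0, 0, 0, 0.2, -0.5],
    [0, 0, 0, 0, 0, 0.2, -0.5],
  ],
)

```text
time_s: 19.1
position: [0.5546, 0.3019, 0.1246]
tool_rot: [[-0.992, 0.128, 0.0], [0.128, 0.992, 0.0], [-0.0, 0.0, -1.0]]
ft_force: [1.4, -0.2, 3.3]
grip_width: 0.0371
gripper_force: 30.8
```

Request:
move_arm(
  plan=[
    [0, 0, 0, 0, 0, 0.1, -0.5],
    [0, 0, 0, 0, 0, 0.1, -0.5],
  ],
)

```text
time_s: 19.3
position: [0.5546, 0.3019, 0.1236]
tool_rot: [[-0.992, 0.128, 0.0], [0.128, 0.992, 0.0], [-0.0, 0.0, -1.0]]
ft_force: [1.8, 0.8, 4.0]
grip_width: 0.0365
gripper_force: 30.8
```

Request:
move_arm(
  plan=[
    [0, 0, 0, 0, 0, 0.05, -0.5],
    [0, 0, 0, 0, 0, 0.05, -0.5],
  ],
)

```text
time_s: 19.5
position: [0.5546, 0.3019, 0.1232]
tool_rot: [[-0.992, 0.128, 0.0], [0.128, 0.992, -0.0], [-0.0, -0.0, -1.0]]
ft_force: [1.4, 0.3, 4.4]
grip_width: 0.0367
gripper_force: 30.8
```

Request:
move_arm(
  plan=[
    [0, 0, 0, 0, 0, 0.05, -0.5],
    [0, 0, 0, 0, 0, 0.05, -0.5],
  ],
)

```text
time_s: 19.7
position: [0.5545, 0.3019, 0.1225]
tool_rot: [[-0.992, 0.128, -0.0], [0.128, 0.992, -0.0], [0.0, -0.0, -1.0]]
ft_force: [1.4, 0.1, 2.1]
grip_width: 0.0371
gripper_force: 30.7
```

Request:
move_arm(
  plan=[
    [0, 0, 0, 0, 0, 0.05, -0.5],
    [0, 0, 0, 0, 0, 0.05, -0.5],
  ],
)

```text
time_s: 19.9
position: [0.5545, 0.3019, 0.1222]
tool_rot: [[-0.992, 0.128, -0.0], [0.128, 0.992, -0.0], [0.0, -0.0, -1.0]]
ft_force: [1.3, -0.0, 3.7]
grip_width: 0.037
gripper_force: 30.7
```

Request:
move_arm(
  plan=[
    [0, 0, 0, 0, 0, 0.03, -0.5],
    [0, 0, 0, 0, 0, 0.03, -0.5],
  ],
)

```text
time_s: 20.1
position: [0.5545, 0.3019, 0.1219]
tool_rot: [[-0.992, 0.128, -0.0], [0.128, 0.992, -0.0], [0.0, -0.0, -1.0]]
ft_force: [2.6, -0.5, 3.3]
grip_width: 0.037
gripper_force: 30.7
```

Request:
move_arm(
  plan=[
    [0, 0, 0, 0, 0, -0.15, -0.5],
    [0, 0, 0, 0, 0, -0.25, -0.5],
    [0, 0, 0, 0, 0, -0.25, -0.5],
  ],
)

```text
time_s: 20.4
position: [0.5539, 0.3019, 0.1228]
tool_rot: [[-0.992, 0.128, -0.003], [0.128, 0.992, -0.001], [0.003, -0.001, -1.0]]
ft_force: [2.3, 1.7, -10.7]
grip_width: 0.0368
gripper_force: 31.4
```

Held by the lips (−10.7 N on lifting), so it clicked. Releasing.

Request:
move_arm(
  plan=[
    [0, 0, 0, 0, 0, 0.18, -0.5],
    [0, 0, 0, 0, 0, 0.18, 0.3],
    [0, 0, 0, 0, 0, 0.18, 0.3],
    [0, 0, 0, 0, 0, 0.18, 0.3],
  ],
)

```text
time_s: 20.8
position: [0.5547, 0.3019, 0.1231]
tool_rot: [[-0.992, 0.128, 0.001], [0.128, 0.992, 0.0], [-0.001, 0.0, -1.0]]
ft_force: [-0.3, -1.4, -0.5]
grip_width: 0.0555
gripper_force: 0.0
```

Request:
move_arm(
  plan=[
    [0, 0, 0, 0, 0, -1, 0.3],
    [0, 0, 0, 0, 0, -5, 1],
    [0, 0, 0, 0, 0, -8, 1],
    [0, 0, 0, 0, -4, -8, 1],
    [0, 0, 0, 3, -8, -8, 1],
  ],
)

```text
time_s: 21.3
position: [0.5163, 0.2253, 0.2037]
tool_rot: [[-0.992, 0.128, 0.004], [0.128, 0.992, 0.0], [-0.004, 0.001, -1.0]]
ft_force: [0.6, -0.3, -0.0]
grip_width: 0.0856
gripper_force: 0.0
```

Request:
move_arm(
  plan=[
    [0, 0, 0, 4, -3, 0, 1],
    [0, 0, 0, 7, -7, 0, 1],
    [0, 0, 0, 10, -10, 0, 1],
    [0, 0, 0, 10, -10, 0, 1],
    [0, 0, 0, 10, -10, 0, 1],
  ],
)

```text
time_s: 21.8
position: [0.4028, 0.1398, 0.2038]
tool_rot: [[-0.992, 0.129, 0.003], [0.129, 0.992, 0.0], [-0.002, 0.001, -1.0]]
ft_force: [-0.2, 0.5, -0.0]
grip_width: 0.0856
gripper_force: 0.0
```

```bash
python3 - <<'E'
from h import *
P={n:env.get_image(n) for n in("scene","top")}
a=P["top"]["color"][235:315,120:200,::-1];b=P["scene"]["color"][140:220,185:265,::-1]
cv2.imwrite("pics/g4.png",np.hstack([cv2.resize(x,(400,400),interpolation=cv2.INTER_CUBIC) for x in(b,a)]))
E
```

```text
(no output)
```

View pics/g4.png

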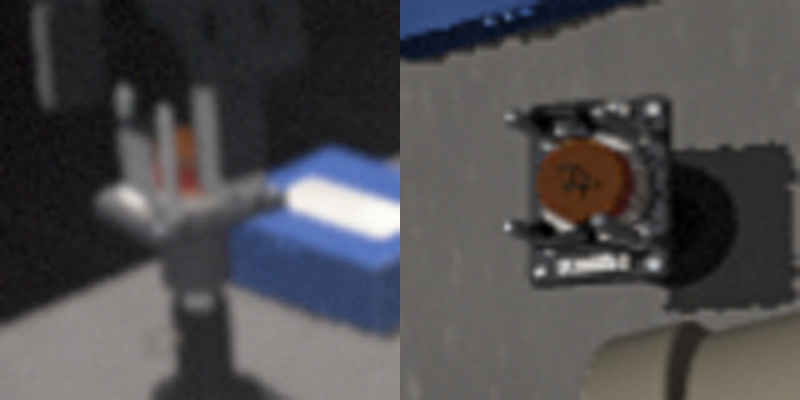

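The brown dish sits on the red one in the magazine, level and centred (brown disc near 580,182 in the top crop). Both are held, and the gripper is clear.

```bash
python3 -c "
from rig import env
print(env.close_job())"
```

```text
the job is handed in; nothing more can be done
None
```

I loaded both dishes, red first and then brown on top, and handed the job in at about 22 s. Each resisted an upward pull after its click; pushing never read above 5 N, and no verdict came back.

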